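Set the chip-extraction damper to its marked opening and start the fan

ROBOT

A 7-joint arm with a two-finger parallel gripper is mounted at the origin on the work surface. World frame = base frame: x ahead of the robot, y to its left, z up, the work surface at z = 0. Lengths are in mm, angles in rad, forces in N, time in s.
With the tool pointing down it reaches from about 425 to 1025 mm from the base axis. Payload 3.6 kg.
Tool frame: the origin (TCP) lies midway between the tips of the shut fingers; the grasp point (between the pads) lies 19 mm behind it; z points along the fingers, y is the direction in which the jaws open and shut (so a half turn about z gives the same grasp; the last joint's range is limited). The gripper opens to 85 mm and grips with 20 to 120 N. Pads are 22 mm wide; open, the fingers measure 114 mm over their backs; the gripper's body (76 mm by 85 mm) begins 54 mm behind the grasp point. The pads swing forward as they close: fully open they stand 13 mm farther back than shut.
Start: joints at [1.175, 0.591, 0.048, 1.609, -0.033, 0.943, -0.034], TCP at [216.192, -692.019, 231.302] pointing down, gripper open.
Joint ranges: [-2.69, 2.69], [-0.47, 2.24], [-1.27, 1.36], [0.19, 2.51], [-1.53, 4.68], [0.08, 2.07], [-3.09, 3.09]. Speed limits (rad/s): [2.57, 2.57, 3.14, 3.14, 3.14, 3.14, 3.14].

INTERFACE

Orientations are given as a unit quaternion [w, x, y, z].
In Python, from plant import r gives the robot as it stands.
- The arm moves only by the shell command python3 -m handwheel 'ROWS' [OPENING] [FORCE]. ROWS is JSON, a list of rows, each an object with "linear": the shift along the tool's x, y, z in cm, a list of three; "yaw": the turn about the tool's z in rad. A call has 1 to 20 rows; each row is the pose to reach, as a shift and turn from the pose commanded when the call began, along the tool's axes at that moment; what a row does not reach only later rows make up. A row lasts 1/10 s, in which the tool goes at most 50 mm and 8.59 degrees, less where a joint would pass 70% of its speed; a pose out of reach is approached as far as the arm can. A call with a gripper value outside its range is refused whole. OPENING is the gripper command: -1 is fully open, 1 is shut, values between are in proportion, set as the call begins (- or left out, the last holds). The fingers move at their own pace and stop on an object; FORCE is the grip in N (left out, the last holds). Time passes only in rows, so rows that repeat a pose let the fingers close. It gives the time, the measured TCP pose, the force and the opening at its end, in the units of the state.
- r.observe(): the state, without advancing time (a new reading comes with each control period).
- r.capture(name): name is "scene" or "side" or "wrist"; returns a dict with "image" (480x640x3 uint8, blue, green, red), "intrinsics" (3x3 intrinsics, pixels), "xyz" and "rotation" of the camera in the world; the wrist camera has in their place "hand_eye" (4x4, takes a point from camera to tool coordinates, whose origin is the TCP and whose axes are the flange's). Camera axes: x right, y up, looking along -z (the intrinsics and any distortion apply to the point x, -y, -z); pixel columns grow to the right and rows downward; lengths in mm; the calibration is good to about 2 mm. A picture is of the moment at which its call begins: read the wrist's pose just before it. There is no depth.
- r.sign_off(): hands the job in, once; it reports no verdict.
The state is a dict: "time": time; "joint_pos": joint angles; "joint_velocities": joint speeds; "tau": joint torques, N m; "eef_pos": TCP position; "orientation": TCP orientation; "wrist_force": force on the tool from outside, world axes, zero at the start; "moment": the same for the moment, N m; "grip_width": finger opening in mm.
Only numpy, scipy, OpenCV 4.12 (cv2) and the standard library are available. Lean on these libraries where they do the work, as an engineer would, in place of code of your own. Each camera call takes 0.05 s, during which the arm holds its last target.

TASK

On the round extraction damper, push the ring's lever around with your fingertips, without pinching it, until the ring's small pointer lines up with the scale mark where the tall loose post stands. Then start the fan by pressing the small flat start button on the starter box all the way down and letting it go, not the large mushroom-headed stop button. Leave the post standing where it is, do not disturb or lift the other things on the bench, and do not start the fan before the damper is set.

Things in the scene. Friction and masses are not known exactly. Their poses are not given: they have to be found in the camera images.
- damper: Fixed round grey flange, 250 mm across, 30 mm high; origin under its centre, z up. A tube with grille (120 mm across, top at 60 mm) rises in it. Five long scale marks on its top, at -25, -7, 11, 29 and 47 degrees about z from its x axis (fine lines between); at the end of each, 112 mm from the centre, is a low steel stud (16 mm across, 4 mm high), but at one mark the tall post instead.
- ring_axis (a point): On the vertical turning axis of the ring, the damper's centre, 43 mm above the bench.
- ring (a joint): Angle of the aluminium ring (154 mm across, 34 to 52 mm above the bench): 0 = closed, grows anticlockwise from above, stops at 0 and 2.09 rad. Starts at 0 to 0.35; the marks lie at 0.61, 0.92, 1.24, 1.55, 1.87. Even friction, about 1.7 N at the lever; stays where left. At 0 the pointer is at -60 and the lever at 120 degrees in the damper's frame.
- pointer_line (a point): Point on the ring's pointer line, 112 mm from the axis, 23 mm beyond the tip of the small black pointer (20 mm wide at the ring's rim, tapering to its tip 89 mm from the axis; a black line on the ring's top runs to it), 43 mm above the bench; turns with the ring. When set, it coincides with the post's centre seen from above.
- lever_top (a point): Centre of the top of the lever's upright tab, 92 mm above the bench, 147 mm from the axis, opposite the pointer. The tab is 22 mm along the radius, 14 mm thick along the arc, 42 to 92 mm above the bench; a flat arm (14 mm wide, 42 to 50 mm above the bench) joins it to the ring. Bare bench below the tab.
- post: Loose steel post that tells which mark is wanted: 16 mm across, 40 mm high, upright on the flange top (30 mm above the bench), centre 112 mm from the damper's axis; origin at the centre of its foot. Must stay put.
- starter: Fixed grey starter box, 90 mm (its x) by 150 mm (its y), 50 mm high, two grey buttons on its top; origin at the centre of its underside.
- start_button (a joint): Travel of the start button in m: 0 = up, 0.006 = fully down; springs back by itself; about 5 N presses it home.
- start_top (a point): Centre of the top of the start button: small flat round button, 26 mm across, top 66 mm above the bench, on the starter's +y half, 35 mm from the box's centre.
- stop_button (a joint): Travel of the stop button in m, 0 = up. Not to be pressed.
- stop_top (a point): Centre of the top of the stop button: mushroom head 42 mm across, top 74 mm above the bench, 72 mm from the start button towards the starter's -y.
- oil_bottle: Loose bystander: white bottle, 52 mm across, 140 mm high; origin under its centre.
- square_tube: Loose bystander: aluminium square-tube offcut 120 x 30 x 30 mm, lying along its x; origin under its centre.
- bar_stub: Loose bystander: upright steel bar stub, 28 mm across, 50 mm high; origin under its centre.
- collar_ring: Loose bystander: dark steel shaft collar, 40 mm across, 14 mm high, lying flat; origin under its centre.
- wrench: Loose bystander: steel wrench, 170 mm long, lying along its x.
- brush: Loose bystander: blue brush, 180 mm long, lying along its x.
- plate_offcut: Loose bystander: aluminium plate 100 x 70 x 12 mm, lying flat; origin under its centre.

How it is judged:
By the outcome, as a careful person would: the job done as asked, in the order asked, and still so for the second after the job is handed in, with the robot touching nothing.
It also fails if it takes over 64 s, if anything falls off the work surface, if the arm or the gripper's body presses on something with over 40 N, if the wrist force passes 120 N, or if a joint passes its speed limit or range.

## Working session

There is one attempt and no reset: what is moved stays moved. The work goes in short steps, Python scripts to look and compute and a shell command to move; the robot and the scene stay as the last step left them, time stands still between calls to the robot, and variables do not carry over. Pictures are saved under pics/ and viewed, and the job is handed in when it is done.

```bash
mkdir -p pics; ls; python3 - <<'E'
from plant import r
import cv2,json
print(r.observe())
for n in ("scene","side","wrist"):
    c=r.capture(n); cv2.imwrite(f"pics/{n}0.png",c["image"])
    print(n,{k:v for k,v in c.items() if k!="image"})
E
```

```text
pics
{'time': 0.0, 'joint_pos': array([ 1.17449105,  0.59214024,  0.04826168,  1.60983412, -0.03328283,
        0.94270504, -0.03372159]), 'joint_velocities': array([ 0.0001868 ,  0.00027873, -0.00136919,  0.00198312, -0.00118404,
        0.00076528,  0.00051729]), 'tau': array([ 3.33204580e-04, -5.48684871e+01,  1.54659167e+00, -1.98121476e+01,
        9.33743577e-03,  8.79302592e-03, -8.52028251e-06]), 'eef_pos': array([ 215.97008759, -691.20955118,  230.12031707]), 'orientation': array([-1.11764802e-03,  9.88552279e-01,  1.50874412e-01, -2.32306913e-04]), 'wrist_force': array([-1.17503854, -0.70139887, -0.37774129]), 'moment': array([-0.05157949,  0.0167339 ,  0.0015488 ]), 'grip_width': 85.36809938690281}
scene {'intrinsics': array([[460.76857699,   0.        , 325.22075459],
       [  0.        , 460.76857699, 247.0240841 ],
       [  0.        ,   0.        ,   1.        ]]), 'xyz': array([1172.74443884, -204.33774086, 1056.63951315]), 'rotation': array([0.78441632, 0.23238108, 0.16815413, 0.54992205])}
side {'intrinsics': array([[487.93600772,   0.        , 317.24092243],
       [  0.        , 487.93600772, 239.4014882 ],
       [  0.        ,   0.        ,   1.        ]]), 'xyz': array([252.18762967, 824.30141911, 757.26052271]), 'rotation': array([-0.17124744, -0.08145275,  0.43416095,  0.88064978])}
wrist {'intrinsics': array([[350.39961473,   0.        , 311.01331847],
       [  0.        , 350.39961473, 239.36255269],
       [  0.        ,   0.        ,   1.        ]]), 'hand_eye': array([[-1.28950187e-03,  9.53215800e-01,  3.02287904e-01,
         7.85164402e+01],
       [ 9.99999147e-01,  1.16618619e-03,  5.88424706e-04,
        -9.13605647e-01],
       [ 2.08371748e-04,  3.02288405e-01, -9.53216490e-01,
        -1.41251588e+02],
       [ 0.00000000e+00,  0.00000000e+00,  0.00000000e+00,
         1.00000000e+00]])}
```

View pics/scene0.png

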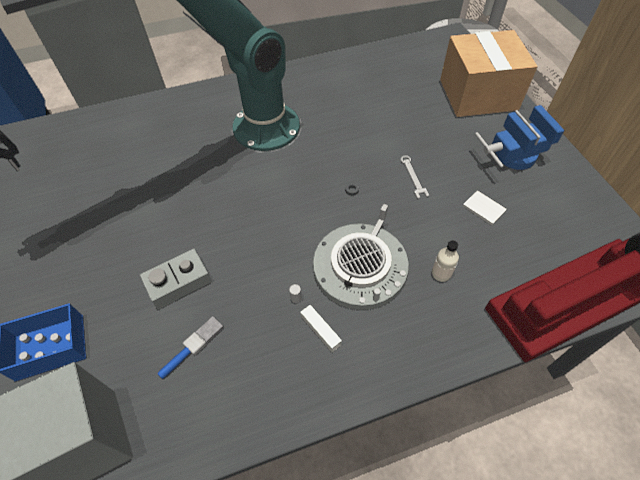

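View pics/side0.png

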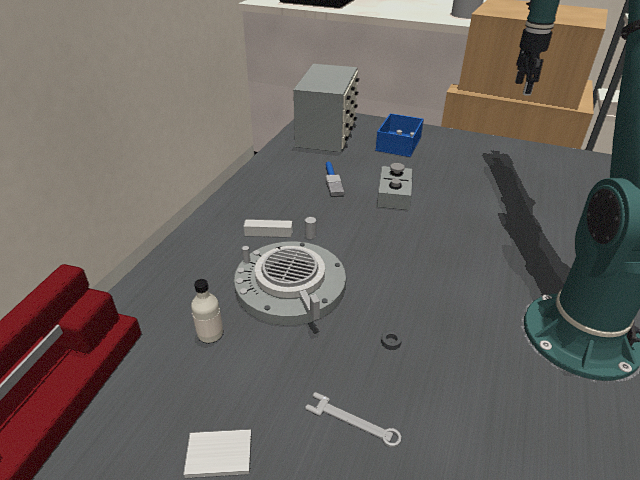

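View pics/wrist0.png

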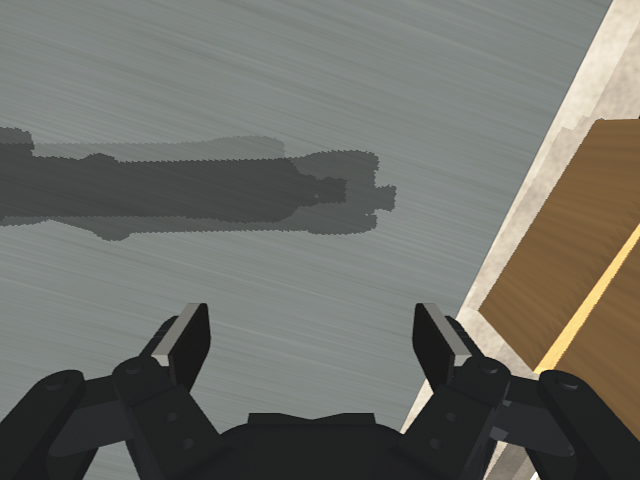

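The scene view shows the damper around (361,265), lever tab at (384,210) and starter at (175,277). The side view shows the damper at (290,280) and the post near (246,255). Next I'll zoom in.

```bash
cat > h.py <<'E'
import numpy as np,cv2
from scipy.spatial.transform import Rotation as R
def cam(c,st=None):
    if "hand_eye" in c:
        q=st["orientation"]; Rt=R.from_quat([q[1],q[2],q[3],q[0]]).as_matrix()
        H=c["hand_eye"]; return Rt@H[:3,3]+st["eef_pos"], Rt@H[:3,:3], c["intrinsics"]
    q=c["rotation"]; return c["xyz"],R.from_quat([q[1],q[2],q[3],q[0]]).as_matrix(),c["intrinsics"]
def ray(C,u,v):
    p,Rm,K=C; d=np.linalg.inv(K)@[u,v,1]; d=Rm@[d[0],-d[1],-d[2]]; return p,d/np.linalg.norm(d)
def onz(C,u,v,z):
    p,d=ray(C,u,v); return p+d*(z-p[2])/d[2]
def proj(C,X):
    p,Rm,K=C; x=Rm.T@(np.asarray(X,float)-p); y=K@[x[0],-x[1],-x[2]]; return y[:2]/y[2]
def tri(C1,a,C2,b):
    p,d=ray(C1,*a); q,e=ray(C2,*b)
    s=np.linalg.lstsq(np.c_[d,-e],q-p,rcond=None)[0]
    A=p+d*s[0];B=q+e*s[1]; return (A+B)/2,np.linalg.norm(A-B)
def zoom(im,x,y,w,hh,f,name):
    cv2.imwrite(name,cv2.resize(im[y:y+hh,x:x+w],None,fx=f,fy=f,interpolation=cv2.INTER_CUBIC))
E
python3 - <<'E'
from h import *
s=cv2.imread("pics/scene0.png");d=cv2.imread("pics/side0.png")
zoom(s,300,195,120,115,6,"pics/s_d.png");zoom(d,225,205,130,125,6,"pics/d_d.png")
a=cv2.resize(s[240:310,130:220],None,fx=5,fy=5);b=cv2.resize(d[155:215,365:425],None,fx=5,fy=5)
b=cv2.copyMakeBorder(b,0,50,0,0,cv2.BORDER_CONSTANT)
cv2.imwrite("pics/st.png",np.hstack([a,b]))
E
```

```text
(no output)
```

View pics/s_d.png

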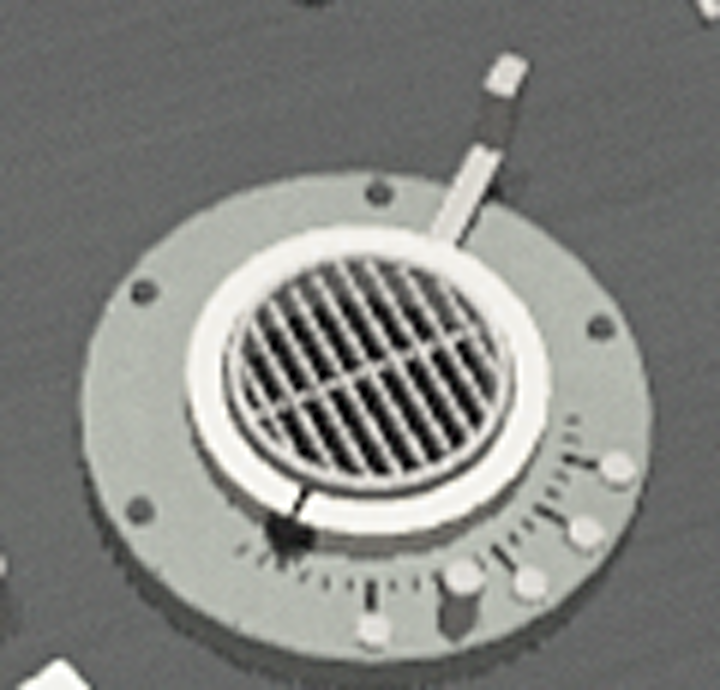

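View pics/d_d.png

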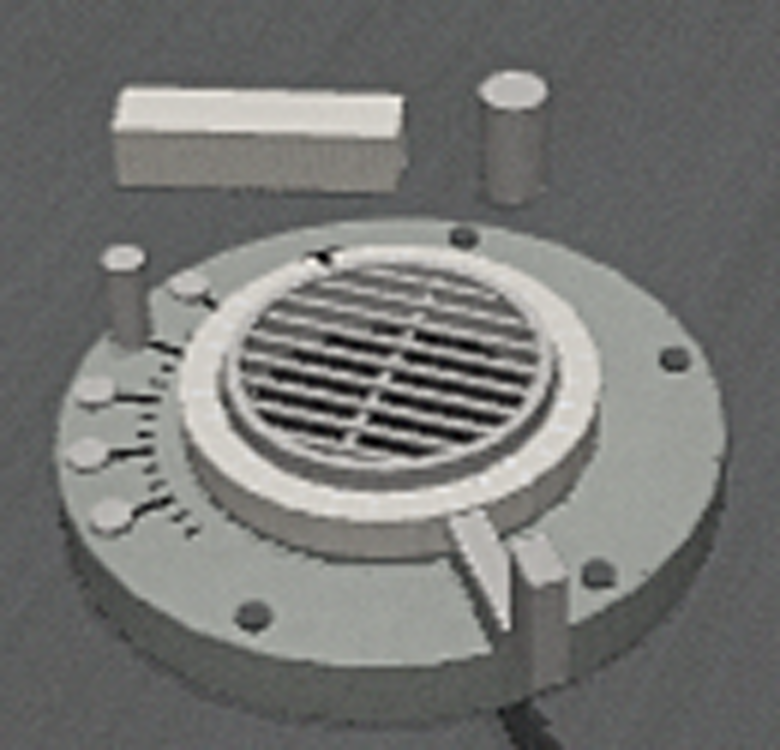

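View pics/st.png

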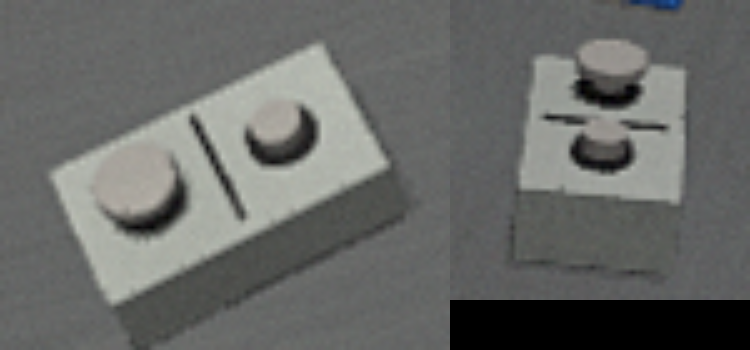

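In the zoomed views the post stands at the second mark: four low studs plus the tall post, between the first stud and the next three. So the target is −7°, ring 0.92. Now the numbers.

```bash
cat > m.py <<'E'
from h import *
from plant import r
Cs=cam({"intrinsics":np.array([[460.76857699,0,325.22075459],[0,460.76857699,247.0240841],[0,0,1]]),'xyz':np.array([1172.74443884,-204.33774086,1056.63951315]),'rotation':np.array([0.78441632,0.23238108,0.16815413,0.54992205])})
Cd=cam({"intrinsics":np.array([[487.93600772,0,317.24092243],[0,487.93600772,239.4014882],[0,0,1]]),'xyz':np.array([252.18762967,824.30141911,757.26052271]),'rotation':np.array([-0.17124744,-0.08145275,0.43416095,0.88064978])})
S=lambda x,y:(300+x/6-.42,195+y/6-.42)
D=lambda x,y:(225+x/6-.42,205+y/6-.42)
E
python3 - <<'E'
from m import *
st=[(374,630),(530,583),(585,532),(617,469)];sd=[(190,287),(97,391),(90,455),(113,517)]
th=np.radians([-25,11,29,47]); M=112*np.c_[np.cos(th),np.sin(th)]
W=[]
for z,C,P,f in((34,Cs,st,S),(34,Cd,sd,D)):
    w=np.array([onz(C,*f(*p),z)[:2] for p in P]);W.append(w)
    H,_=cv2.estimateAffinePartial2D(M,w); s=np.hypot(H[0,0],H[1,0])
    print(H[:,2],'yaw',np.arctan2(H[1,0],H[0,0]),'scale',s)
for a,b in zip(st,sd): print(tri(Cs,S(*a),Cd,D(*b)))
w=(W[0]+W[1])/2
mc,wc=M.mean(0),w.mean(0); u,_,v=np.linalg.svd((M-mc).T@(w-wc)); Rm=(u@v).T
c=wc-Rm@mc; yaw=np.arctan2(Rm[1,0],Rm[0,0]); print('c',c,'yaw',yaw, 'res',np.linalg.norm(w-(M@Rm.T+c),axis=1))
def pol(X): d=X[:2]-c; return np.hypot(*d),np.degrees((np.arctan2(d[1],d[0])-yaw+np.pi)%(2*np.pi)-np.pi)
for n,a,b,z in(('post',(463,577),(124,258),70),('lever',(507,73),(540,558),92)):
    X,g=tri(Cs,S(*a),Cd,D(*b)); print(n,X,g,pol(X),pol(onz(Cs,*S(*a),z)),pol(onz(Cd,*D(*b),z)))
# starter
t=lambda x,y:(130+x/5-.4,240+y/5-.4); q=lambda x,y:(365+(x-450)/5-.4,155+y/5-.4)
A=tri(Cs,t(276,130),Cd,q(606,131)); B=tri(Cs,t(136,180),Cd,q(611,58)); print('start',A,'stop',B)
print(onz(Cs,*t(276,130),66),onz(Cs,*t(136,180),74),onz(Cd,*q(606,131),66),onz(Cd,*q(611,58),74))
for i in ((245,195),(325,228)): pass
print('collar',onz(Cs,352,190,7),'bottle',onz(Cs,442,276,0),'tube',onz(Cs,320,330,15),'bar',tri(Cs,(295,288),Cd,(310,220)))
E
```

```text
[609.53453091  86.89113444] yaw 0.08170320230396398 scale 0.9950291526659952
[608.50893762  89.90524683] yaw 0.07751385435573753 scale 0.9936773369035354
(array([713.65694707,  48.68242596,  32.03448452]), np.float64(0.6038207324075305))
(array([716.38575531, 117.79903097,  33.05497343]), np.float64(1.1429632266180592))
(array([701.87531964, 149.54189347,  32.46868235]), np.float64(0.9935772393554855))
(array([678.46974611, 175.18156224,  32.30135335]), np.float64(0.761976089939554))
c [608.49102318  88.19963561] yaw 0.0796102224815967 res [0.43877112 0.15877756 0.13351813 0.35671289]
post [720.83091814  82.24296513  69.24815676] 1.1093700600759713 (np.float64(112.49770629744523), np.float64(-7.59651835536323)) (np.float64(112.41030155893702), np.float64(-7.875493173692899)) (np.float64(112.28399332277768), np.float64(-6.959228517627947))
lever [506.68355386 193.40098908  91.95651274] 0.8445008602939821 (np.float64(146.39701356660692), np.float64(129.49939714994028)) (np.float64(146.4950100939189), np.float64(129.66332723836388)) (np.float64(146.50846910585875), np.float64(129.3174611768136))
start (array([ 483.69629577, -343.25758388,   62.14433271]), np.float64(3.2620301728486205)) stop (array([ 497.48872368, -411.04191817,   71.56301761]), np.float64(1.0886412098815947))
[ 488.11568041 -341.84435174   66.        ] [ 498.57413738 -410.84071349   74.        ] [ 481.57411576 -339.02358004   66.        ] [ 496.88010116 -405.85235727   74.        ]
collar [356.98932316 164.505887     7.        ] bottle [707.20554164 280.34416558   0.        ] tube [746.9329195  -73.61966933  15.        ] bar (array([636.6853463 , -98.44620654,  50.27385431]), np.float64(2.6180254936375618))
```

```bash
cat > g.py <<'E'
import sys; from m import *
# usage: g.py x y z headingdeg
def go(x,y,z,h):
    s=r.observe();q=s["orientation"];Rt=R.from_quat([q[1],q[2],q[3],q[0]]).as_matrix()
    l=Rt.T@(np.array([x,y,z])-s["eef_pos"])/10
    h0=np.degrees(np.arctan2(Rt[1,0],Rt[0,0])); d=(h-h0+180)%360-180
    print('linear',l.round(2),'yaw',round(-np.radians(d),3),'h0',h0.round(1))
if __name__=="__main__": go(*map(float,sys.argv[1:]))
E
python3 g.py 620 -200 230 44; python3 g.py 535.5 221 230 44
```

```text
linear [ 53.22 -34.85   0.09] yaw -0.465 h0 17.4
linear [ 57.71 -77.56   0.17] yaw -0.465 h0 17.4
```

```bash
python3 -m handwheel '[{"linear":[53,-35,0],"yaw":-0.465},{"linear":[53,-35,0],"yaw":-0.465},{"linear":[53,-35,0],"yaw":-0.465},{"linear":[53,-35,0],"yaw":-0.465},{"linear":[53,-35,0],"yaw":-0.465},{"linear":[53,-35,0],"yaw":-0.465},{"linear":[53,-35,0],"yaw":-0.465},{"linear":[53,-35,0],"yaw":-0.465},{"linear":[53,-35,0],"yaw":-0.465},{"linear":[53,-35,0],"yaw":-0.465},{"linear":[53,-35,0],"yaw":-0.465},{"linear":[53,-35,0],"yaw":-0.465},{"linear":[53,-35,0],"yaw":-0.465},{"linear":[53,-35,0],"yaw":-0.465},{"linear":[53,-35,0],"yaw":-0.465},{"linear":[53,-35,0],"yaw":-0.465}]' 1 40; python3 -c "
from plant import r;print(r.observe()['joint_pos'])"; python3 g.py 535.5 221 200 44
```

```text
time: 1.75
eef_pos: [616.5, -201.6, 230.9]
orientation: [0.0, 0.928, 0.374, -0.001]
wrist_force: [0.2, 0.1, -0.2]
grip_width: 0.2
[ 0.33807494  0.49750927 -0.13205407  1.78487268  0.08439371  0.86595833
 -0.63802872]
linear [ 23.46 -36.08   3.06] yaw -0.002 h0 43.9
```

```bash
python3 -m handwheel '[{"linear":[23.5,-36,3],"yaw":0},{"linear":[23.5,-36,3],"yaw":0},{"linear":[23.5,-36,3],"yaw":0},{"linear":[23.5,-36,3],"yaw":0},{"linear":[23.5,-36,3],"yaw":0},{"linear":[23.5,-36,3],"yaw":0},{"linear":[23.5,-36,3],"yaw":0},{"linear":[23.5,-36,3],"yaw":0},{"linear":[23.5,-36,3],"yaw":0},{"linear":[23.5,-36,3],"yaw":0},{"linear":[23.5,-36,3],"yaw":0},{"linear":[23.5,-36,3],"yaw":0}]'
python3 - <<'E'
from m import *
s=r.observe();print(s["joint_pos"])
for n in("wrist","scene"):
    c=r.capture(n);cv2.imwrite(f"pics/{n}1.png",c["image"])
E
python3 g.py 535.5 221 62 44
```

```text
time: 2.95
eef_pos: [537.4, 219.1, 201.2]
orientation: [0.001, 0.928, 0.373, -0.0]
wrist_force: [-0.5, 0.4, 0.3]
grip_width: 0.3
[-0.3355583   0.45243495 -0.17617203  1.96059393  0.11650136  0.7389643
 -1.38804602]
linear [-0.02 -0.27 13.93] yaw -0.005 h0 43.7
```

View pics/wrist1.png

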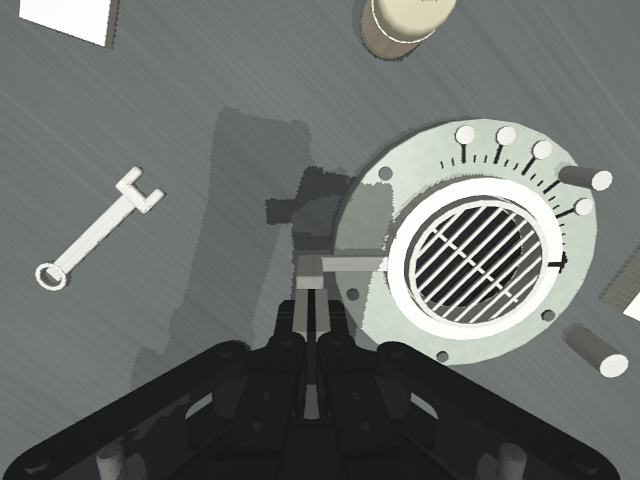

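View pics/scene1.png

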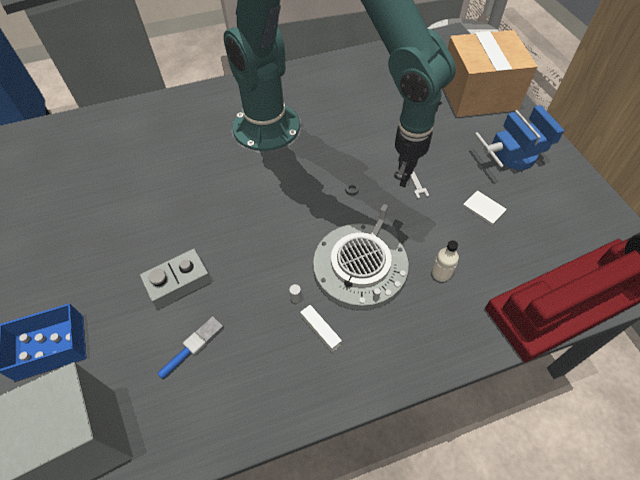

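The wrist view shows the studs at (465,135), (506,135), (542,150) and (584,207), the post top at (601,181) and the tab top at about (310,262). I'll cross-check the damper pose with these.

```bash
python3 - <<'E'
from m import *
s=r.observe(); c=r.capture("wrist"); C=cam(c,s); im=c["image"]
zoom(im,380,100,240,180,3.3,"pics/w1z.png")
P=[(584,207),(542,150),(506,135),(465,135)]
th=np.radians([-25,11,29,47]); M=112*np.c_[np.cos(th),np.sin(th)]
w=np.array([onz(C,*p,34)[:2] for p in P]);H,_=cv2.estimateAffinePartial2D(M,w)
print(H[:,2],'yaw',np.arctan2(H[1,0],H[0,0]),np.hypot(H[0,0],H[1,0]))
print('post',onz(C,601,181,70),'lever',onz(C,310,272,92))
print('predicted lever px',proj(C,[506.7,193.4,92]))
E
```

```text
[610.50771714  89.51799804] yaw 0.07521684865765935 0.9948298096837714
post [721.28773133  84.41119821  70.        ] lever [517.05824683 201.46415181  92.        ]
predicted lever px [308.33327907 287.40106545]
```

View pics/w1z.png

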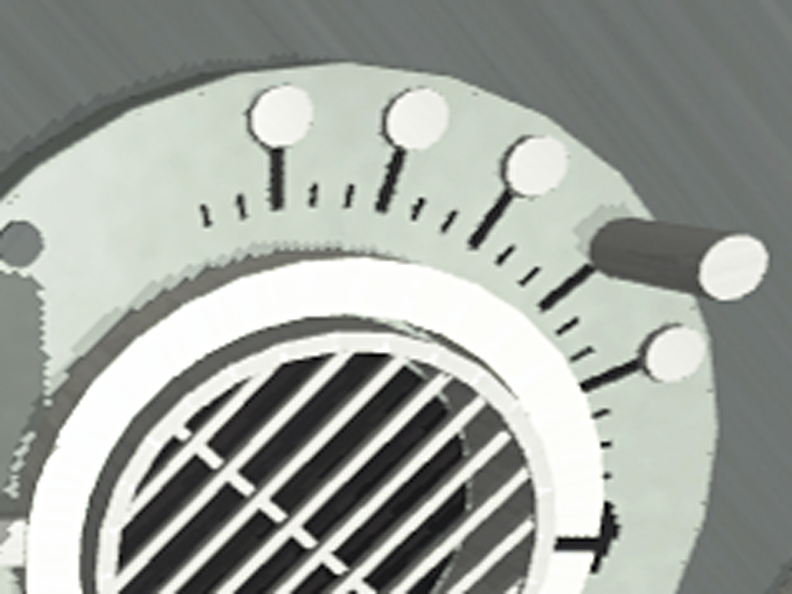

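```bash
python3 -m handwheel '[{"linear":[0,0,5],"yaw":0},{"linear":[0,0,10],"yaw":0},{"linear":[0,0,12],"yaw":0},{"linear":[0,0,13.9],"yaw":0},{"linear":[0,0,13.9],"yaw":0},{"linear":[0,0,13.9],"yaw":0}]'
python3 - <<'E'
from m import *
c=r.capture("side");zoom(c["image"],225,205,130,125,6,"pics/d2.png")
from g import go
ctr=np.array([609,88.7])
s=r.observe();d=s["eef_pos"][:2]-ctr;print('tool polar',np.hypot(*d),np.degrees(np.arctan2(d[1],d[0])))
for lev in (134,142,150,158,166,172,175,177.5):
    a=np.radians(lev);p=ctr+147*np.array([np.cos(a),np.sin(a)])+18*np.array([np.sin(a),-np.cos(a)])
    print(lev,p.round(1),end=' ');go(*p,62,lev-90)
E
```

```text
time: 3.7
eef_pos: [537.1, 221.6, 62.4]
orientation: [0.0, 0.927, 0.374, -0.0]
wrist_force: [-0.5, 0.7, -0.3]
grip_width: 0.2
tool polar 151.24160819113547 118.16891383855007
134 [519.8 206.9] linear [-2.33 -0.15  0.11] yaw -0.001 h0 43.9
142 [504.2 193.4] linear [-4.39 -0.25  0.11] yaw -0.141 h0 43.9
150 [490.7 177.8] linear [-6.45 -0.07  0.11] yaw -0.28 h0 43.9
158 [479.4 160.5] linear [-8.46  0.4   0.1 ] yaw -0.42 h0 43.9
166 [470.7 141.7] linear [-10.39   1.14   0.1 ] yaw -0.56 h0 43.9
172 [465.9 127. ] linear [-11.76   1.87   0.1 ] yaw -0.664 h0 43.9
175 [464.1 119.4] linear [-12.41   2.29   0.1 ] yaw -0.717 h0 43.9
177.5 [462.9 113.1] linear [-12.94   2.66   0.1 ] yaw -0.76 h0 43.9
```

View pics/d2.png

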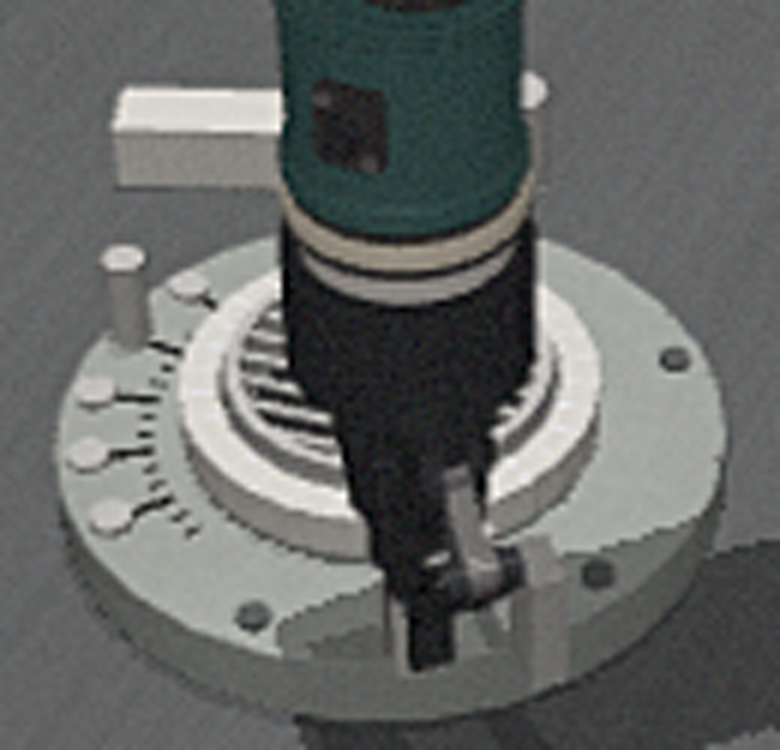

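```bash
python3 -m handwheel '[{"linear":[-1.2,-0.1,0.1],"yaw":0},{"linear":[-2.3,-0.15,0.1],"yaw":0},{"linear":[-2.8,-0.2,0.1],"yaw":-0.035},{"linear":[-3.3,-0.2,0.1],"yaw":-0.07},{"linear":[-3.9,-0.25,0.1],"yaw":-0.105},{"linear":[-4.4,-0.25,0.1],"yaw":-0.14},{"linear":[-4.9,-0.2,0.1],"yaw":-0.175},{"linear":[-5.4,-0.15,0.1],"yaw":-0.21},{"linear":[-5.9,-0.1,0.1],"yaw":-0.245},{"linear":[-6.4,-0.07,0.1],"yaw":-0.28}]'
python3 - <<'E'
from m import *
for n in("wrist","side","scene"):
    c=r.capture(n);cv2.imwrite(f"pics/{n}3.png",c["image"])
im=cv2.imread("pics/side3.png");zoom(im,225,205,130,125,6,"pics/d3.png")
E
```

```text
time: 4.75
eef_pos: [490.0, 178.0, 61.2]
orientation: [0.0, 0.865, 0.502, 0.0]
wrist_force: [1.2, 0.5, 0.5]
grip_width: 0.2
```

View pics/wrist3.png

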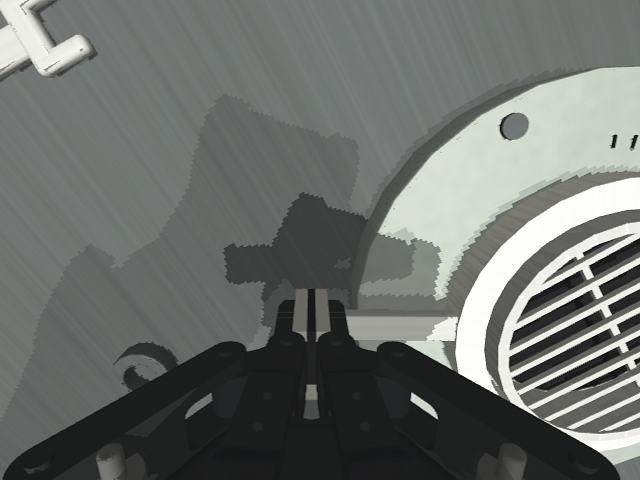

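View pics/d3.png

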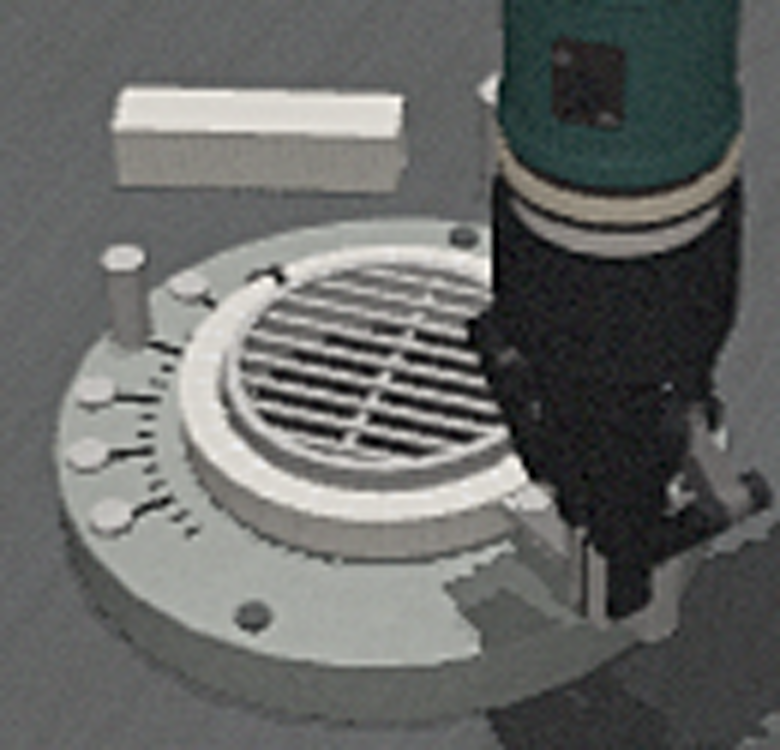

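The ring follows: in the side zoom the pointer line has moved to (265,270). I'll continue to about 172°.

```bash
python3 - <<'E'
from m import *
from g import go
ctr=np.array([609,88.7])
for lev in (154,158,162,166,169,172):
    a=np.radians(lev);p=ctr+147*np.array([np.cos(a),np.sin(a)])+18*np.array([np.sin(a),-np.cos(a)])
    print(lev,p.round(1),end=' ');go(*p,62,lev-90)
E
```

```text
154 [484.8 169.3] linear [-0.89 -0.01 -0.1 ] yaw -0.07 h0 60.0
158 [479.4 160.5] linear [-1.93 -0.02 -0.09] yaw -0.14 h0 60.0
162 [474.8 151.2] linear [-2.96  0.03 -0.09] yaw -0.209 h0 60.0
166 [470.7 141.7] linear [-3.98  0.16 -0.09] yaw -0.279 h0 60.0
169 [468.1 134.4] linear [-4.75  0.3  -0.09] yaw -0.332 h0 60.0
172 [465.9 127. ] linear [-5.5   0.48 -0.09] yaw -0.384 h0 60.0
```

```bash
python3 -m handwheel '[{"linear":[-0.5,0,-0.1],"yaw":-0.035},{"linear":[-0.9,0,-0.1],"yaw":-0.07},{"linear":[-1.4,0,-0.1],"yaw":-0.105},{"linear":[-1.9,0,-0.1],"yaw":-0.14},{"linear":[-2.4,0,-0.1],"yaw":-0.175},{"linear":[-3,0,-0.1],"yaw":-0.21},{"linear":[-3.5,0.1,-0.1],"yaw":-0.245},{"linear":[-4,0.15,-0.1],"yaw":-0.28},{"linear":[-4.4,0.2,-0.1],"yaw":-0.305},{"linear":[-4.75,0.3,-0.1],"yaw":-0.33},{"linear":[-5.1,0.4,-0.1],"yaw":-0.36},{"linear":[-5.5,0.5,-0.1],"yaw":-0.385},{"linear":[-5.5,0.5,-0.1],"yaw":-0.385}]'
python3 - <<'E'
from m import *
s=r.observe();ctr=np.array([609,88.7]);d=s["eef_pos"][:2]-ctr;print('tool polar',np.hypot(*d),np.degrees(np.arctan2(d[1],d[0])))
c=r.capture("scene");cv2.imwrite("pics/scene4.png",c["image"]);zoom(c["image"],300,195,120,115,6,"pics/s4.png")
E
```

```text
time: 6.2
eef_pos: [466.8, 127.1, 62.2]
orientation: [0.0, 0.754, 0.657, -0.001]
wrist_force: [-0.3, 0.9, 0.1]
grip_width: 0.0
tool polar 147.27153981661536 164.89687144873187
```

View pics/s4.png

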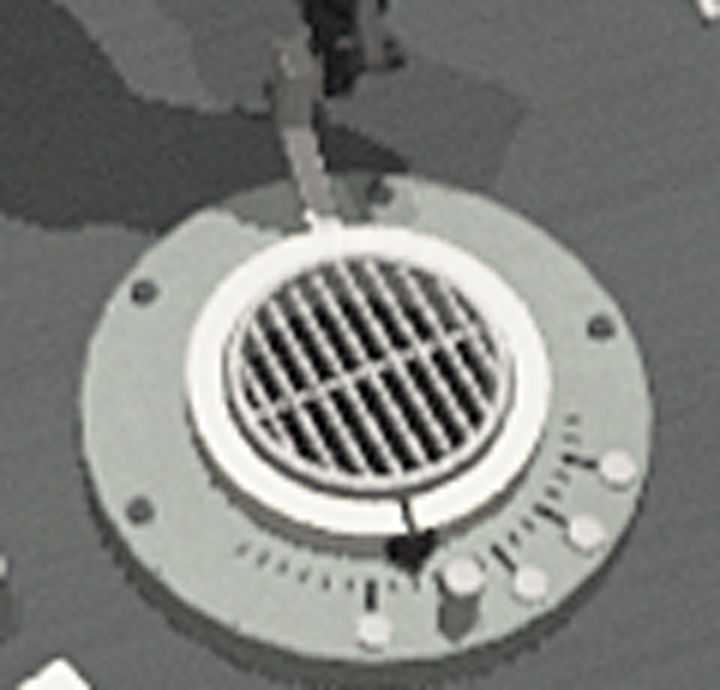

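```bash
cat > ang.py <<'E'
from m import *
ctr=np.array([609,88.7]);yaw=np.degrees(.0785)
def pol(X): d=X[:2]-ctr; return round(np.hypot(*d),1),round(((np.degrees(np.arctan2(d[1],d[0]))-yaw+180)%360-180),2)
E
python3 - <<'E'
from ang import *
for n,p,z in(('tip',(412,573),43),('line_in',(403,500),52),('line_out',(412,530),52),('lever',(295,66),92),('post',(463,577),70)): print(n,pol(onz(Cs,*S(*p),z)))
E
```

```text
tip (np.float64(92.2), np.float64(-15.88))
line_in (np.float64(62.7), np.float64(-14.52))
line_out (np.float64(77.2), np.float64(-14.11))
lever (np.float64(139.8), np.float64(168.15))
post (np.float64(111.9), np.float64(-8.08))
```

```bash
python3 - <<'E'
from ang import *
from g import go
for lev in (174,176):
    a=np.radians(lev);p=ctr+147*np.array([np.cos(a),np.sin(a)])+18*np.array([np.sin(a),-np.cos(a)])
    print(lev,p.round(1),end=' ');go(*p,62,lev-90)
E
```

```text
174 [464.7 122. ] linear [-0.55 -0.16  0.03] yaw -0.034 h0 82.1
176 [463.6 116.9] linear [-1.06 -0.2   0.03] yaw -0.069 h0 82.1
```

```bash
python3 -m handwheel '[{"linear":[-0.35,0,0],"yaw":-0.02},{"linear":[-0.7,-0.05,0],"yaw":-0.05},{"linear":[-1.05,-0.1,0],"yaw":-0.07},{"linear":[-1.05,-0.1,0],"yaw":-0.07},{"linear":[-1.05,-0.1,0],"yaw":-0.07},{"linear":[0.5,0,0],"yaw":-0.07},{"linear":[2,0,0],"yaw":-0.07},{"linear":[2,0,-4],"yaw":-0.07},{"linear":[2,0,-9],"yaw":-0.07},{"linear":[2,0,-14],"yaw":-0.07},{"linear":[2,4,-18],"yaw":-0.07},{"linear":[0,9,-18],"yaw":-0.07},{"linear":[-3,13,-18],"yaw":-0.07},{"linear":[-5,18,-18],"yaw":-0.07},{"linear":[-5,18,-18],"yaw":-0.07},{"linear":[-5,18,-18],"yaw":-0.07},{"linear":[-5,18,-18],"yaw":-0.07}]'
python3 - <<'E'
from m import *
import pickle
s=r.observe();c=r.capture("wrist");pickle.dump((s,c),open("w5.pkl","wb"));cv2.imwrite("pics/wrist5.png",c["image"])
c=r.capture("scene");cv2.imwrite("pics/scene5.png",c["image"])
E
```

```text
time: 7.95
eef_pos: [637.1, 56.6, 241.9]
orientation: [-0.001, 0.73, 0.684, -0.0]
wrist_force: [-0.4, 0.3, 0.7]
grip_width: -0.2
```

View pics/wrist5.png

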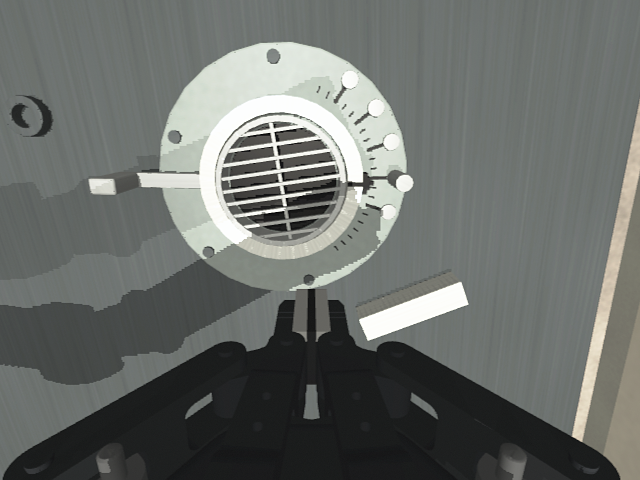

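The wrist view shows the pointer at about (368,184), the post top at (404,183), the studs at (389,213), (391,142), (376,107) and (349,79), and the tab top at (102,186). Zooming in to measure.

```bash
python3 - <<'E'
from ang import *
im=cv2.imread("pics/wrist5.png");zoom(im,335,130,100,100,6,"pics/w5z.png");zoom(im,80,160,70,40,8,"pics/w5l.png")
E
```

```text
(no output)
```

View pics/w5z.png

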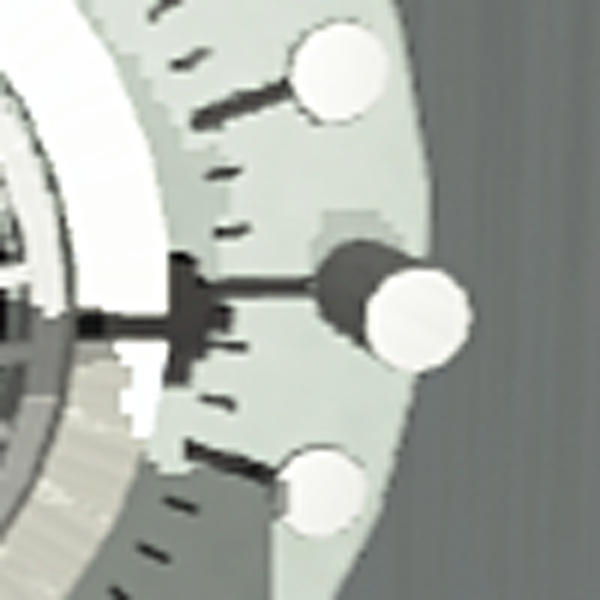

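View pics/w5l.png

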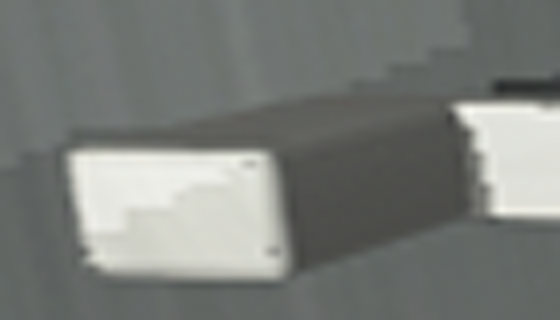

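```bash
python3 - <<'E'
import pickle
from h import *
s,c=pickle.load(open("w5.pkl","rb"));C=cam(c,s)
Z=lambda x,y:(335+(x+.5)/6-.5,130+(y+.5)/6-.5)
L=lambda x,y:(80+(x+.5)/8-.5,160+(y+.5)/8-.5)
th=np.radians([-25,11]);
# studs: two zoomed + two coarse
pts=[Z(322,492),Z(341,71),(376,107),(349,79)]
th=np.radians([-25,11,29,47]);M=112*np.c_[np.cos(th),np.sin(th)]
w=np.array([onz(C,*p,34)[:2] for p in pts]);H,_=cv2.estimateAffinePartial2D(M,w)
sc=np.hypot(H[0,0],H[1,0]);yaw=np.arctan2(H[1,0],H[0,0]);ctr=H[:,2];print(ctr,yaw,sc)
# axis: mean of refined fit; also from tube-grille rim? 
def pol(X): d=X[:2]-ctr; return round(np.hypot(*d),1),round(((np.degrees(np.arctan2(d[1],d[0])-yaw)+180)%360-180),2)
print('post',pol(onz(C,*Z(419,320),70)))
print('post foot line', pol(onz(C,*Z(318,286),30)),pol(onz(C,*Z(210,287),30)))
print('lever',pol(onz(C,*L(179,214),92)))
print('line',pol(onz(C,*Z(80,324),52)),pol(onz(C,*Z(165,327),52)))
print('pointer tip',pol(onz(C,*Z(232,318),43)),'base mid',pol(onz(C,*Z(185,319),47)))
# direct direction of line on ring vs of lever-tab
a=onz(C,*L(179,214),92)[:2];b=onz(C,*Z(165,327),52)[:2];print('lever->line dir vs damper',np.degrees(np.arctan2(*(b-a)[::-1])-yaw), 'axis off', np.cross(b-a,ctr-a)/np.linalg.norm(b-a))
E
```

```text
[610.97541044  88.06789709] 0.08145693089910848 0.9988072620019928
post (np.float64(111.8), np.float64(-7.08))
post foot line (np.float64(105.0), np.float64(-7.11)) (np.float64(87.1), np.float64(-6.94))
lever (np.float64(145.6), np.float64(170.32))
line (np.float64(63.3), np.float64(-8.99)) (np.float64(76.7), np.float64(-9.25))
pointer tip (np.float64(88.7), np.float64(-9.08)) base mid (np.float64(80.5), np.float64(-8.84))
lever->line dir vs damper -9.53257900936226 axis off -0.38282699013133387<stdin>:20: DeprecationWarning: Arrays of 2-dimensional vectors are deprecated. Use arrays of 3-dimensional vectors instead. (deprecated in NumPy 2.0)
```

The studs fit at scale 0.999 and the post reads −7.1° at 112 mm. The pointer is at −9.2°, so about 2.2° remain. Going back for a short push.

```bash
python3 - <<'E'
from ang import *
from g import go
go(485,140,240,86);go(466.5,140,62,86)
for lev in (172,175,177,178.2):
    a=np.radians(lev);p=ctr+147*np.array([np.cos(a),np.sin(a)])+18*np.array([np.sin(a),-np.cos(a)])
    print(lev,p.round(1),end=' ');go(*p,62,86)
E
```

```text
linear [  7.33 -15.67   0.26] yaw 0.006 h0 86.3
linear [  7.2  -17.48  18.06] yaw 0.006 h0 86.3
172 [465.9 127. ] linear [  5.9  -17.46  18.06] yaw 0.006 h0 86.3
175 [464.1 119.4] linear [  5.14 -17.59  18.06] yaw 0.006 h0 86.3
177 [463.1 114.4] linear [  4.62 -17.66  18.06] yaw 0.006 h0 86.3
178.2 [462.6 111.3] linear [  4.31 -17.69  18.06] yaw 0.006 h0 86.3
```

```bash
python3 -m handwheel '[{"linear":[3,-5,0],"yaw":0},{"linear":[6,-9,0],"yaw":0},{"linear":[7.3,-13,0],"yaw":0},{"linear":[7.3,-16.5,1],"yaw":0},{"linear":[7.3,-17.5,5],"yaw":0},{"linear":[7.3,-17.5,10],"yaw":0},{"linear":[7.3,-17.5,14],"yaw":0},{"linear":[7.3,-17.5,18],"yaw":0},{"linear":[7.3,-17.5,18],"yaw":0},{"linear":[6.5,-17.5,18],"yaw":0},{"linear":[5.9,-17.5,18],"yaw":0},{"linear":[5.4,-17.6,18],"yaw":0},{"linear":[5.1,-17.6,18],"yaw":0},{"linear":[4.8,-17.6,18],"yaw":0},{"linear":[4.5,-17.6,18],"yaw":0},{"linear":[4.5,-17.6,18],"yaw":0},{"linear":[4.5,-17.6,18],"yaw":0}]'
python3 g.py 462.6 111.3 62 86
```

```text
time: 9.75
eef_pos: [466.2, 110.7, 62.3]
orientation: [0.0, 0.731, 0.683, 0.0]
wrist_force: [1.1, 1.2, 0.5]
grip_width: 0.0
linear [ 0.04 -0.36  0.03] yaw 0.002 h0 86.1
```

```bash
python3 -m handwheel '[{"linear":[1,0,0],"yaw":0},{"linear":[2.5,0,0],"yaw":0},{"linear":[2.7,0,-4],"yaw":0},{"linear":[2.7,0,-9],"yaw":0},{"linear":[2.7,0,-14],"yaw":0},{"linear":[2.7,4,-18],"yaw":0},{"linear":[0,9,-18],"yaw":0},{"linear":[-3,13,-18],"yaw":0},{"linear":[-5,17,-18],"yaw":0},{"linear":[-5,17.5,-18],"yaw":0},{"linear":[-5,17.5,-18],"yaw":0},{"linear":[-5,17.5,-18],"yaw":0},{"linear":[-5,17.5,-18],"yaw":0}]'
python3 - <<'E'
from m import *
import pickle
s=r.observe();c=r.capture("wrist");pickle.dump((s,c),open("w6.pkl","wb"));im=c["image"];cv2.imwrite("pics/wrist6.png",im)
zoom(im,335,130,100,100,6,"pics/w6z.png")
E
```

```text
time: 11.05
eef_pos: [635.2, 51.7, 242.1]
orientation: [-0.001, 0.729, 0.684, -0.0]
wrist_force: [0.2, 0.4, -0.5]
grip_width: 0.3
```

View pics/wrist6.png

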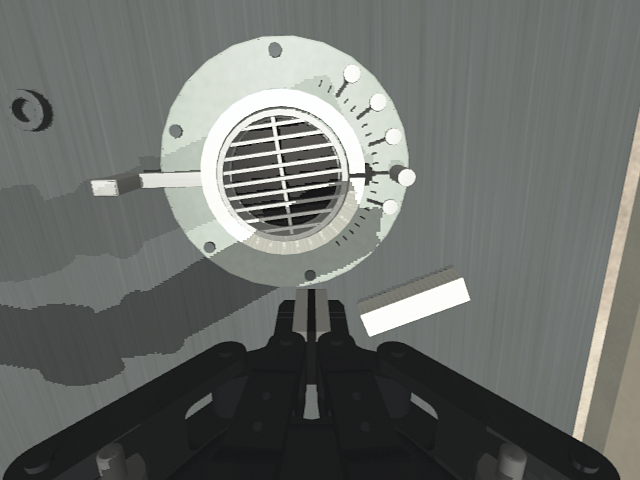

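View pics/w6z.png

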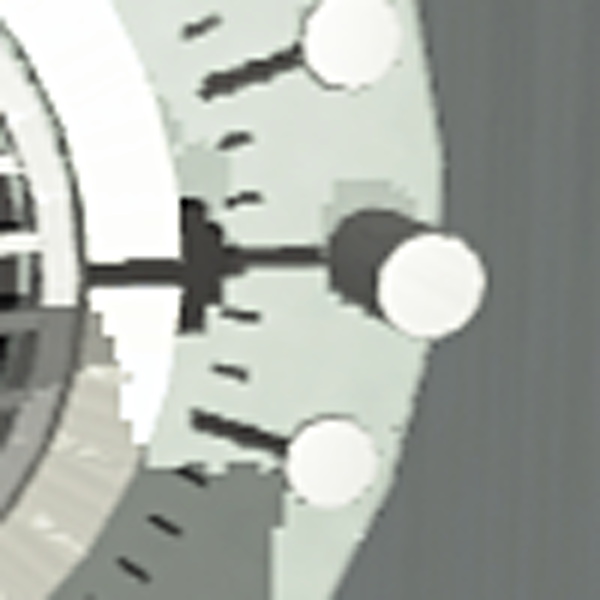

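```bash
python3 - <<'E'
import pickle
from h import *
s,c=pickle.load(open("w6.pkl","rb"));C=cam(c,s)
zoom(c["image"],80,160,140,40,5.5,"pics/w6l.png")
Z=lambda x,y:(335+(x+.5)/6-.5,130+(y+.5)/6-.5)
# stud centroids by white mask in whole picture
pts=[Z(331,462),Z(352,40),(377.5,102),(352,74)]
th=np.radians([-25,11,29,47]);M=112*np.c_[np.cos(th),np.sin(th)]
w=np.array([onz(C,*p,34)[:2] for p in pts]);H,_=cv2.estimateAffinePartial2D(M,w)
sc=np.hypot(H[0,0],H[1,0]);yaw=np.arctan2(H[1,0],H[0,0]);ctr=H[:,2];print(ctr,yaw,sc)
def pol(X): d=X[:2]-ctr; return round(np.hypot(*d),1),round(((np.degrees(np.arctan2(d[1],d[0])-yaw)+180)%360-180),2)
print('post',pol(onz(C,*Z(432,286),70)))
print('mark', pol(onz(C,*Z(325,255),30)),pol(onz(C,*Z(245,257),30)))
print('line',pol(onz(C,*Z(92,273),52)),pol(onz(C,*Z(176,270),52)))
print('pointer base ends',pol(onz(C,*Z(190,198),47)),pol(onz(C,*Z(190,331),43)))
print('tip',pol(onz(C,*Z(240,262),43)))
E
```

```text
[611.71828081  88.28396303] 0.07823042115521989 0.9884441159110072
post (np.float64(111.0), np.float64(-7.03))
mark (np.float64(103.5), np.float64(-7.03)) (np.float64(90.3), np.float64(-7.07))
line (np.float64(62.6), np.float64(-6.45)) (np.float64(75.7), np.float64(-6.4))
pointer base ends (np.float64(79.1), np.float64(1.22)) (np.float64(80.1), np.float64(-14.31))
tip (np.float64(87.2), np.float64(-6.54))
```

View pics/w6l.png

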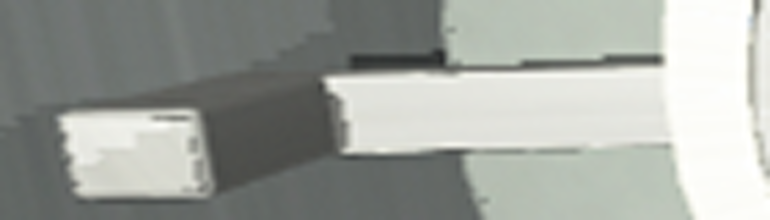

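```bash
python3 - <<'E'
import pickle
from h import *
s,c=pickle.load(open("w6.pkl","rb"));C=cam(c,s);im=c["image"]
Z=lambda x,y:(335+(x+.5)/6-.5,130+(y+.5)/6-.5)
L=lambda x,y:(80+(x+.5)/5.5-.5,160+(y+.5)/5.5-.5)
g=cv2.cvtColor(im,cv2.COLOR_BGR2GRAY)
b=cv2.inRange(g,232,255);pts=[]
for u,v in [(389.5,206.5),(393,136.5),(377.5,102),(352,74),(406.5,177.5)]:
    win=np.zeros_like(b);cv2.circle(win,(int(u),int(v)),11,255,-1)
    n,l,st,ce=cv2.connectedComponentsWithStats(b&win);i=1+np.argmax(st[1:,4]);pts.append(ce[i]);print(ce[i],st[i])
th=np.radians([-25,11,29,47]);M=112*np.c_[np.cos(th),np.sin(th)]
w=np.array([onz(C,*p,34)[:2] for p in pts[:4]]);P=onz(C,*pts[4],70)[:2]
M5=np.r_[M,[[112*np.cos(np.radians(-7)),112*np.sin(np.radians(-7))]]];w5=np.r_[w,[P]]
for A,B in((M,w),(M5,w5)):
    H,_=cv2.estimateAffinePartial2D(A,B);print('fit',H[:,2],np.arctan2(H[1,0],H[0,0]),np.hypot(H[0,0],H[1,0]))
mc,wc=M5.mean(0),w5.mean(0);U,_,V=np.linalg.svd((M5-mc).T@(w5-wc));Rm=(U@V).T;ctr=wc-Rm@mc;print('rigid',ctr,np.arctan2(Rm[1,0],Rm[0,0]))
# screw holes: six on flange top? symmetric check of centre
hol=np.array([onz(C,u,v,30)[:2] for u,v in [(275,50),(176,131),(209,247.5),(310,275.5)]])
A=np.c_[2*hol,np.ones(4)];x=np.linalg.lstsq(A,(hol**2).sum(1),rcond=None)[0];print('holes circle',x[:2],np.sqrt(x[2]+x[:2]@x[:2]))
lev=onz(C,*L(137,153),92)[:2]
q=onz(C,*Z(176,270),52)[:2];q2=onz(C,*Z(240,262),43)[:2]
pd=lambda a,b:np.degrees(np.arctan2(*(b-a)[::-1]))
print('lever r',np.linalg.norm(lev-ctr))
for n,cc in(('rigid',ctr),('holes',x[:2])):
    print(n,'post',pd(cc,P),'line',pd(cc,q),'tip',pd(cc,q2),'lever+180',pd(lev,cc))
print('lever->line',pd(lev,q),'lever->tip',pd(lev,q2),'lever->post',pd(lev,P))
arm=[onz(C,*L(x,y),50)[:2] for x,y in((350,114),(665,104))];print('arm dir',pd(*arm))
E
```

```text
[389.78205128 206.64102564] [383 200  15  14 156]
[393.28717949 136.07692308] [386 129  16  16 195]
[378.01860465 101.42325581] [370  93  17  18 215]
[351.74561404  73.05263158] [344  65  17  18 228]
[406.30331754 177.18957346] [399 169  16  17 211]
fit [611.13526578  88.56675066] 0.07644051834487266 0.9949023954941836
fit [611.09871538  88.59317553] 0.07603649985786885 0.9949266985210072
rigid [610.60338037  88.45715413] 0.07603636167547231
holes circle [611.00367229  87.5234965 ] 112.00397795451595
lever r 145.03502664105798
rigid post -2.585607712862698 line -2.0227224386035854 tip -2.145608827139311 lever+180 -2.3975067199895714
holes post -2.115188794551608 line -1.333182629821667 tip -1.5470423143821344 lever+180 -2.7583113284289995
lever->line -2.2677695318904885 lever->tip -2.302178188861635 lever->post -2.4794039564073644
arm dir -1.9210844407430128
```

The rays agree that the pointer is within about 0.2 to 0.5° (≤1 mm) of the post line. The damper is set, so I'm moving over to the starter.

```bash
python3 g.py 490 -365 250 101; python3 g.py 560 -200 250 101; python3 -c "
from ang import *
from plant import r
c=r.capture('scene');cv2.imwrite('pics/scene6.png',c['image']);zoom(c['image'],300,195,120,115,6,'pics/s6.png')"
```

```text
linear [-42.48 -11.84  -0.77] yaw -0.256 h0 86.3
linear [-25.56  -5.91  -0.77] yaw -0.256 h0 86.3
```

View pics/s6.png

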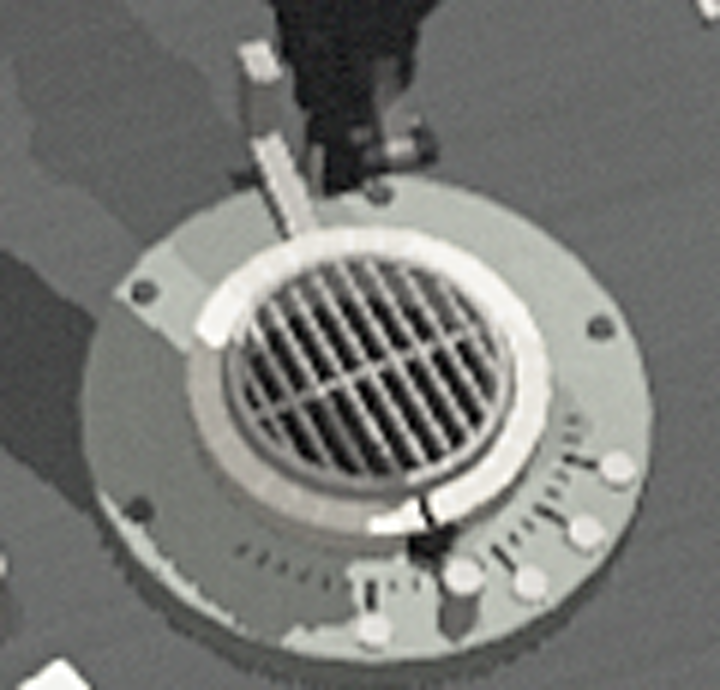

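```bash
python3 - <<'E'
from ang import *
l=onz(Cs,*S(260,61),92)[:2];q=onz(Cs,*S(433,526),52)[:2];P=onz(Cs,*S(463,577),70)[:2]
pd=lambda a,b:np.degrees(np.arctan2(*(b-a)[::-1]))
print(pd(l,q),pd(l,P),pol(l),pol(q),pol(P))
E
python3 -m handwheel '[{"linear":[-5,-1.2,0],"yaw":-0.05},{"linear":[-10,-2.5,0],"yaw":-0.1},{"linear":[-15,-4,0],"yaw":-0.15},{"linear":[-20,-5,-0.5],"yaw":-0.2},{"linear":[-25,-6,-0.8],"yaw":-0.25},{"linear":[-30,-8,-0.8],"yaw":-0.256},{"linear":[-34,-9.5,-0.8],"yaw":-0.256},{"linear":[-38,-11,-0.8],"yaw":-0.256},{"linear":[-42.5,-11.8,-0.8],"yaw":-0.256},{"linear":[-42.5,-11.8,-0.8],"yaw":-0.256},{"linear":[-42.5,-11.8,-0.8],"yaw":-0.256},{"linear":[-42.5,-11.8,-0.8],"yaw":-0.256},{"linear":[-42.5,-11.8,-0.8],"yaw":-0.256}]'
python3 - <<'E'
from m import *
import pickle
s=r.observe();c=r.capture("wrist");pickle.dump((s,c),open("w7.pkl","wb"));cv2.imwrite("pics/wrist7.png",c["image"])
E
```

```text
-2.1331016117352957 -2.5117690425058794 (np.float64(146.7), np.float64(173.81)) (np.float64(77.5), np.float64(-7.46)) (np.float64(111.9), np.float64(-8.08))
time: 12.45
eef_pos: [491.6, -364.4, 250.6]
orientation: [-0.0, 0.636, 0.772, 0.0]
wrist_force: [-0.5, 0.4, -1.0]
grip_width: -0.0
```

View pics/wrist7.png

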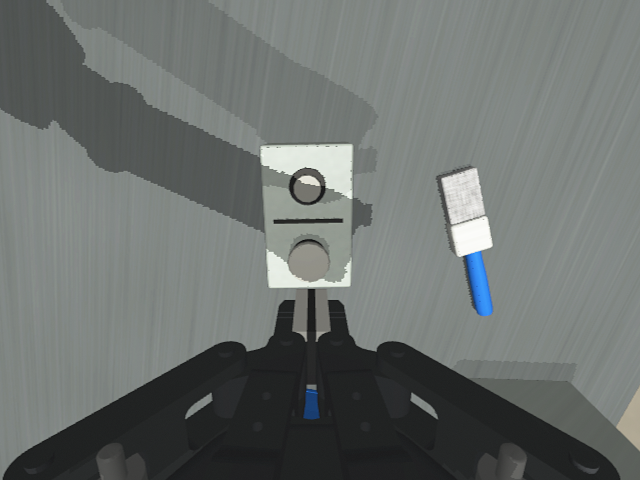

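The scene view confirms it: the pointer is about +0.4° off the post line. The wrist view shows the start button at about (307,187), the divider line at 220 and the stop mushroom at (308,261).

```bash
python3 - <<'E'
import pickle
from h import *
s,c=pickle.load(open("w7.pkl","rb"));C=cam(c,s)
a=onz(C,307,188,66);b=onz(C,308.5,261,74);print(a,b,np.linalg.norm((a-b)[:2]))
k=[onz(C,u,v,50)[:2] for u,v in((262,145),(352,144.5),(352,286),(269,287))]
print(np.mean(k,0),[np.linalg.norm(k[i]-k[i-3]) for i in range(4)])
ctr=np.mean(k,0);y=(a-b)[:2]/np.linalg.norm((a-b)[:2]);print('start from box',ctr+35*y)
zoom(c["image"],255,140,105,155,3.8,"pics/w7z.png")
E
python3 g.py 484.5 -340 95 101
```

```text
[ 484.07513503 -339.91807011   66.        ] [ 498.56796657 -408.11077211   74.        ] 69.71575698500898
[ 492.23626358 -373.90023427] [np.float64(84.8507042057965), np.float64(146.1213501037677), np.float64(88.70840831498796), np.float64(146.73525572256378)]
start from box [ 484.96030294 -339.66486664]
linear [ 2.55 -0.23 15.56] yaw -0.0 h0 101.0
```

View pics/w7z.png

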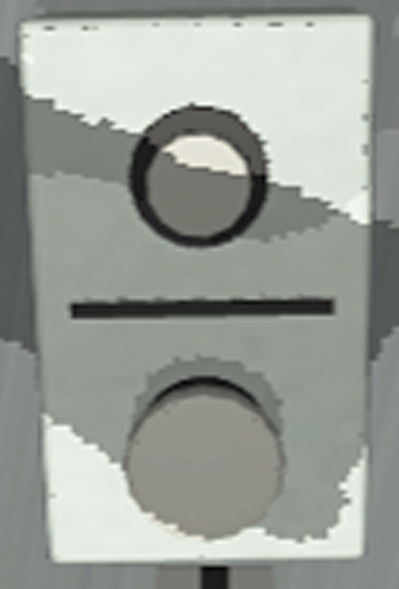

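```bash
python3 -m handwheel '[{"linear":[1.5,-0.2,3],"yaw":0},{"linear":[2.5,-0.2,7],"yaw":0},{"linear":[2.5,-0.2,11],"yaw":0},{"linear":[2.5,-0.2,15],"yaw":0},{"linear":[2.5,-0.2,17],"yaw":0},{"linear":[2.5,-0.2,17.5],"yaw":0},{"linear":[2.5,-0.2,17.5],"yaw":0},{"linear":[2.5,-0.2,17.5],"yaw":0}]'
python3 g.py 484.5 -340.3 60 101
python3 - <<'E'
from m import *
c=r.capture("scene");a=c["image"];b=r.capture("side")["image"]
a=cv2.resize(a[230:310,130:220],None,fx=5,fy=5);b=cv2.resize(b[135:215,365:425],None,fx=5,fy=5)
cv2.imwrite("pics/st8.png",np.hstack([a,b]))
E
```

```text
time: 13.3
eef_pos: [485.3, -342.7, 76.6]
orientation: [0.001, 0.637, 0.771, 0.0]
wrist_force: [-0.0, -0.5, 0.2]
grip_width: -0.1
linear [ 0.26 -0.03  1.66] yaw -0.003 h0 100.8
```

View pics/st8.png

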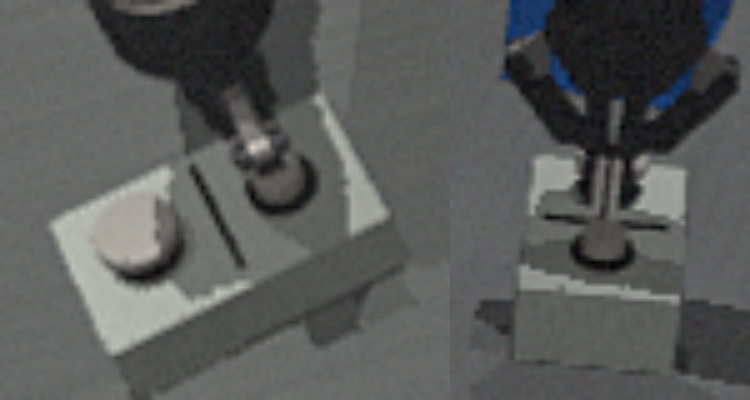

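The fingertips sit just above the start button, well clear of the stop head. Pressing slowly.

```bash
python3 -m handwheel '[{"linear":[0.2,0,0.4],"yaw":0},{"linear":[0.2,0,0.8],"yaw":0},{"linear":[0.2,0,1.0],"yaw":0},{"linear":[0.2,0,1.2],"yaw":0},{"linear":[0.2,0,1.35],"yaw":0},{"linear":[0.2,0,1.5],"yaw":0},{"linear":[0.2,0,1.6],"yaw":0},{"linear":[0.2,0,1.6],"yaw":0}]'
```

```text
time: 14.2
eef_pos: [483.5, -340.8, 60.1]
orientation: [-0.0, 0.638, 0.77, -0.0]
wrist_force: [-2.4, 2.2, 9.4]
grip_width: 0.1
```

```bash
python3 -m handwheel '[{"linear":[0,0,0.05],"yaw":0},{"linear":[0,0,0.1],"yaw":0},{"linear":[0,0,0.15],"yaw":0},{"linear":[0,0,0.15],"yaw":0}]'
```

```text
time: 14.6
eef_pos: [483.5, -340.8, 59.9]
orientation: [0.0, 0.638, 0.77, -0.001]
wrist_force: [-4.4, 2.6, 18.8]
grip_width: 0.3
```

Force climbed to 19 N with no further travel, so the button is bottomed. Releasing.

```bash
python3 -m handwheel '[{"linear":[0,0,-0.5],"yaw":0},{"linear":[0,0,-2],"yaw":0},{"linear":[0,0,-6],"yaw":0},{"linear":[0,0,-11],"yaw":0},{"linear":[-2,0,-16],"yaw":0},{"linear":[-2.5,0,-19],"yaw":0},{"linear":[-2.5,0,-19],"yaw":0},{"linear":[-2.5,0,-19],"yaw":0},{"linear":[-2.5,0,-19],"yaw":0}]'
python3 - <<'E'
from m import *
for n in("scene","side","wrist"): cv2.imwrite(f"pics/{n}9.png",r.capture(n)["image"])
a=cv2.imread("pics/scene9.png");zoom(a,300,195,120,115,5,"pics/s9.png")
E
```

```text
time: 15.5
eef_pos: [487.0, -364.6, 246.5]
orientation: [-0.001, 0.637, 0.77, -0.0]
wrist_force: [-0.6, -0.5, -0.8]
grip_width: 0.0
```

View pics/scene9.png

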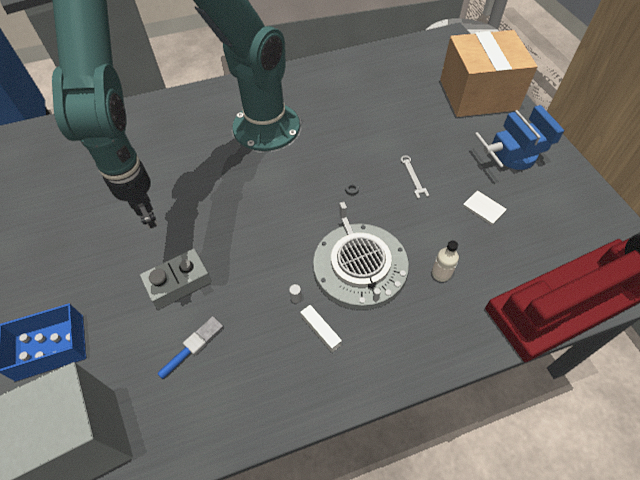

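View pics/s9.png

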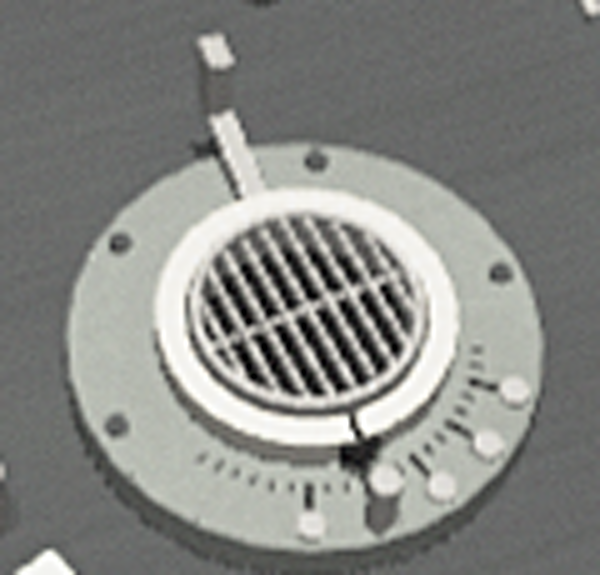

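View pics/wrist9.png

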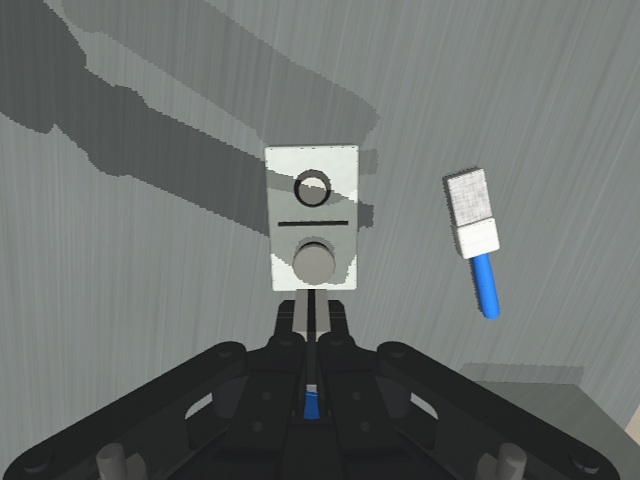

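The scene and zoom views show the pointer on the post's mark, the post still standing at (377,290), the button back up, and everything else where it was. Handing in.

```bash
python3 -c "
from plant import r
print(r.sign_off())"
```

```text
the job is handed in; nothing more can be done
None
```

I pushed the damper lever round with the shut fingertips until the pointer lined up with the −7° mark, where the post stands. I then pressed the start button home, released it, and signed off at about 15.5 s. `sign_off` reports no verdict.

- **Damper:** before the button press, the wrist camera put the pointer about 0.2–0.5° (at most 1 mm) past the post line. The scene camera gave about 0.4–0.6° past. The estimates differed by a few tenths of a degree because the damper centre was only known to about 1 mm; one fit, using the screw-hole circle as centre, disagreed more, at up to 0.8° past or 0.6° short.
- **Start button:** it stopped moving at tool height 60 mm. The force then rose from 9 to 19 N with no further travel, so I took it as fully down. It looked back up in the last wrist picture.
- **Everything else:** the fingers stayed clear of the stop button. The last scene picture shows the post standing on its mark, the other objects apparently unmoved, and the arm clear of everything.

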